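# Pack and close the medicine case

### The arm

A 6-joint arm with a two-finger parallel gripper is mounted at the origin on a cart in front of the work surface, level with it; the furniture and walls round the work are solid. World frame = base frame: x ahead of the robot, y to its left, z up, the work surface at z = 0. Lengths are in m, angles in degrees, forces in N, time in s.
With the tool pointing down it reaches from about 0.375 to 0.9 m from the base axis. Payload 3.1 kg.
Tool frame: the origin (TCP) lies midway between the tips of the shut fingers; the grasp point (between the pads) lies 19 mm behind it; z points along the fingers, y is the line along which they close (so a half turn about z gives the same grasp; the last joint's range is limited). The gripper opens to 87 mm and grips with 3 to 60 N. Pads are 19 mm wide; open, the fingers measure 117 mm over their backs; the gripper's body (75 mm by 190 mm) begins 51 mm behind the grasp point.
Start: joints at [-79.154, 30.224, 82.088, -0, 67.689, -10.227], TCP at [0.225, -0.583, 0.223] pointing down, gripper open.
Joint ranges: [-176.69, 176.69], [-43.24, 126.21], [12.49, 139.97], [-82, 262], [0, 151.66], [-163.58, 163.58]. Speed limits (degrees/s): [159.86, 159.86, 180, 180, 180, 180].

### API

Orientations are given as a 3x3 rotation matrix whose columns are the frame's x, y, z axes.
In Python, from rig import bot, vision, hand_in gives the robot as it stands (bot), with the cameras (vision) and the job as plain functions.
- The arm moves only by the shell command python3 steer.py, which reads ROWS from standard input. ROWS is 1 to 20 rows, parted by semicolons, with the numbers parted by spaces; each row has 7 numbers: dx, dy, dz in parts of the range, where 1.0 means 75 cm, then a rotation vector rx, ry, rz in parts of the range, where 1.0 means 45 degrees, then the opening from 0.0 (shut) to 1.0 (fully open); each row is the pose to reach, as a shift and turn from the pose commanded when the command began, along the tool's axes at that moment; what a row does not reach only later rows make up. A row lasts 1/10 s, in which the tool goes at most 0.05 m and 8.59 degrees, less where a joint would pass 70% of its speed; a pose out of reach is approached as far as the arm can. The fingers move at their own pace and stop on an object; the grip force is fixed at half the most. Time passes only in rows, so rows that do not move let the fingers close. It prints the time, the measured TCP pose, the force, the opening and the grip force at its end. Shift and turn numbers lie between -1 and 1, and a call with a number outside is refused. Input that does not fit is refused with a message, and nothing moves.
- bot.read_state(): the state, without advancing time (a new reading comes with each control period).
- vision.capture(name): name is "scene" or "top"; returns a dict with "color" (480x640x3 uint8, red, green, blue), "K" (3x3 intrinsics, pixels), "view" (4x4, takes a point from world to camera coordinates). Camera axes: x right, y up, looking along -z (the intrinsics and any distortion apply to the point x, -y, -z); pixel columns grow to the right and rows downward; lengths in m; the calibration is good to about 2 mm. A picture is of the moment at which its call begins. There is no depth.
- hand_in(): hands the job in; it is judged then, once.
The state is a dict: "time_s": time; "joint_positions": joint angles; "qvel": joint speeds; "tau": joint torques, N m; "position": TCP position; "tcp_rot": TCP orientation; "force": force on the tool from outside, world axes, zero at the start; "moment": the same for the moment, N m; "opening": opening from 0.0 (shut) to 1.0 (fully open); "grasp_force": force on a finger pad.
Only numpy, scipy, OpenCV 4.12 (cv2) and the standard library are available. Lean on these libraries where they do the work, as an engineer would, in place of code of your own. Each camera call takes 0.05 s, during which the arm holds its last target. There are 200 camera calls.

### The job

Put the medicines away: take the small blue screw-cap bottle that stands by itself just left of the white medicine case and stand it upright in the case's free bay, reaching in under the open lid, and let go of it. Then shut the lid fully and swing the clip on its front down until it has snapped home against the case. Leave the other things where they are.

Things in the scene. Friction and masses are not known exactly. Their poses are not given: they have to be found in the camera images.
- case: white medicine case, fixed; 150 deep (x), 200 wide (y), 110 mm high when shut. Origin: centre of its underside; x from its front (clip) to its rear (hinge), z up. Base 68 high, walls and floor 4. Partitions 44 high: front strip (x -71 to -25, holds a tube), behind it a left bay (y +10 to +96, tablet jar) and a free right bay (x -22 to +71, y -96 to +7).
- bay (a point): centre of the floor of the free bay: at x +24.5, y -44.5, z +4 mm in the case's frame, 50 mm in front of the hinge line. The open lid leans over it: a vertical gripper does not fit beneath, one leaning back 30 to 42 degrees towards the case's front does. Near it stand only the walls (68 mm) and the tablet jar in the next bay.
- lid (a joint): hinge of the lid along the case's y, rad: 0 shut, grows as the lid's front rises, stop at 1.20; starts at 1.10 to 1.18. Stiff: the lid stays at any angle and takes 2 to 4 N at its front edge to move. The lid is a hollow shell 150 x 200 x 42 mm with 4 mm walls; its flat top outer face lies 42 mm from its rim plane, with a flat raised cross (3 mm) in the middle.
- lid_hinge (a point): middle of the lid's hinge line, fixed to the case: x +75, y 0, z +68 mm in the case's frame.
- lid_edge (a point): middle of the edge between the lid's top outer face and its front, moving with the lid: 150 mm from the hinge line along the rim plane, 42 mm off that plane. Lid shut: x -75, z +110 mm in the case's frame; lid open: the highest part of the lid, the clip apart. The edge runs 100 mm to each side.
- clip (a joint): hinge of the snap clip on the lid's front, along the case's y, rad: 0 snapped down against the case's front, grows as its free end swings out and up; 1.57 stands straight out from the lid's front; starts at 1.7 to 2.1, stop 2.4, stays where left (1 N moves it). Near 0.1 its bead snaps under a catch on the base (6 to 8 N at its tip). If the clip goes down before the lid, it jams.
- clip_pivot (a point): middle of the clip's hinge pin, on the lid: with the lid shut at x -83, z +82 mm in the case's frame. The clip is a plain grey flap 46 wide (y), 4 thick, 40 mm long from the pin to its free end.
- clip_tip (a point): middle of the clip's free end (its lip flares 4 mm outwards).
- blue_bottle: small blue bottle with a narrower screw cap, to be packed; loose, upright on the table left of the case, within arm's reach (two like it at the far back stay there): body 37 mm in diameter and 78 high, cap 23 mm in diameter, 92 mm high in all, 80 to 170 g. Origin: centre of its underside, z up.
- spice_jar: bystander: spice jar with a dark cap, 41 mm in diameter, 105 high, loose, upright. Origin: centre of its underside. It and the blue bottle stand at least 60 mm apart, left of the case; which is nearer varies.
- tablet_jar: packed already: moulded tablet jar with ribbed white cap, 56 mm in diameter, 96 high, loose in the left bay. Origin: centre of its underside.
- ointment_tube: packed already: white tube, 146 long (y), 42 x 28 mm, lying loose in the case's front strip. Origin: centre of its underside.
- pill_box: bystander: seven-cell pill organiser, 41 x 166 x 24 mm, lying flat, long along its y, loose. Origin: centre of its underside.
- dropper: bystander: round bottle with a dropper top, 66 mm in diameter, 106 high, loose. Origin: centre of its underside.

How it is judged (in metres and radians):
On the way, in this order (a step that is already met when the one before it is completed fails the run):
1. the blue bottle stands upright on the floor of the free bay, let go, with the lid still open (x of blue_bottle in the frame of case between -0.01 and 0.059 m and y of blue_bottle in the frame of case between -0.084 and -0.005 m and z of blue_bottle in the frame of case below 0.012 m and angle between blue_bottle's own z axis and vertical below 0.12 rad and value of joint lid above 0.9 rad and contact force between the fingers and blue_bottle below 0.2 N), for 0.2 s.
2. the lid is shut (value of joint lid below 0.035 rad), for 0.2 s.
3. the clip is snapped down (value of joint clip below 0.1 rad), for 0.2 s.
At the end, for the whole second after the job is handed in: the blue bottle stands at rest on the floor of the free bay (underside within 8 mm of the floor, tilted less than 7 degrees), the lid is shut (joint under 0.035 rad) and the clip is down behind its catch (joint under 0.10 rad) (x of blue_bottle in the frame of case between -0.01 and 0.059 m and y of blue_bottle in the frame of case between -0.084 and -0.005 m and z of blue_bottle in the frame of case below 0.012 m and angle between blue_bottle's own z axis and vertical below 0.12 rad and value of joint lid below 0.035 rad and value of joint clip below 0.1 rad and linear speed of blue_bottle below 0.03 m/s); the robot touches nothing.
It fails at once if the spice jar, pill organiser, dropper bottle, tablet jar or tube was shifted more than 40 mm, or the tablet jar tipped (distance of any of spice_jar, pill_box, dropper, tablet_jar, ointment_tube from where it was at the start of the episode above 0.04 m or angle between tablet_jar's own z axis and vertical above 0.5 rad).
It also fails if it takes over 67 s, if anything falls off the work surface, if the arm or the gripper's body presses on something with over 40 N, if the wrist force passes 120 N, or if a joint passes its speed limit or range.

## Working session

There is one attempt and no reset: what is moved stays moved. The work goes in short steps, Python scripts to look and compute and a shell command to move; the robot and the scene stay as the last step left them, time stands still between calls to the robot, and variables do not carry over. Pictures are saved under pics/ and viewed, at most 10 in all, crops included, and the job is handed in when it is done.

```bash
ls; mkdir -p pics
python3 - <<'E'
from rig import bot, vision, hand_in
import cv2,numpy as np
for n in("scene","top"):
    c=vision.capture(n); cv2.imwrite(f"pics/{n}0.png",c["color"][:,:,::-1]); print(n,c["K"].tolist(),np.round(c["view"],4).tolist(),[k for k in c])
s=bot.read_state(); print(s["position"],np.round(s["tcp_rot"],3).tolist(),s["time_s"])
E
```

```text
pics
rig.py
steer.py
scene [[448.28056587250006, 0.0, 325.49174964083534], [0.0, 448.28056587250006, 233.7519010155962], [0.0, 0.0, 1.0]] [[-0.778, -0.6281, -0.0118, 0.4546], [0.4046, -0.5153, 0.7555, -0.2699], [-0.4806, 0.583, 0.6551, -0.7203], [0.0, 0.0, 0.0, 1.0]] ['color', 'K', 'view']
top [[480.0593392824182, 0.0, 316.1620740447659], [0.0, 480.0593392824182, 237.14932035409103], [0.0, 0.0, 1.0]] [[-0.0616, -0.9981, -0.0032, 0.101], [0.9778, -0.061, 0.2002, -0.5506], [-0.2001, 0.0092, 0.9797, -0.8758], [0.0, 0.0, 0.0, 1.0]] ['color', 'K', 'view']
[ 0.22463636 -0.58254716  0.22169175] [[0.933, 0.36, -0.0], [0.36, -0.933, 0.002], [0.0, -0.002, -1.0]] 0.1
```

View pics/scene0.png

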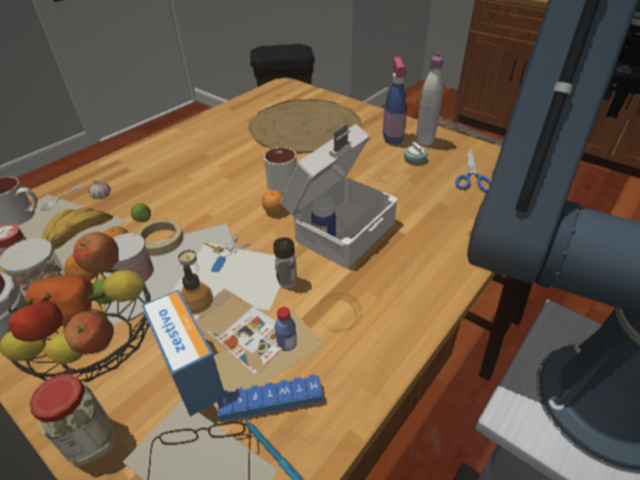

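View pics/top0.png

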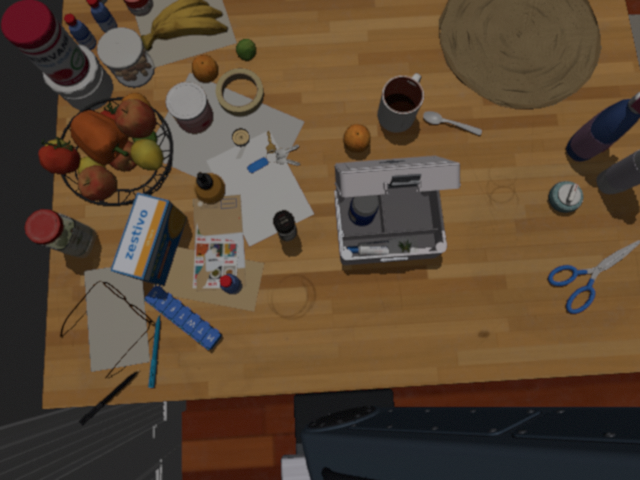

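The top view shows the case around (390,205), lid open, with the free bay at about (410,215). The blue bottle with a red cap is at (230,283) in the top view and (286,328) in the scene view. The spice jar is at (285,223) and the pill box at (190,320). I'll enlarge both views around the case and bottle.

Run:
```python
import cv2,numpy as np
a=cv2.imread("pics/top0.png")[140:300,200:480]; b=cv2.imread("pics/scene0.png")[115:275,255:415]
c=cv2.imread("pics/scene0.png")[295:365,255:325]
a=cv2.convertScaleAbs(a,alpha=1.5)
cv2.imwrite("pics/a.png",cv2.resize(a,None,fx=2.85,fy=2.85,interpolation=2)); 
b=cv2.resize(b,(560,560),interpolation=2);c=cv2.resize(c,(240,240),interpolation=2)
o=np.zeros((560,800,3),np.uint8);o[:,:560]=b;o[:240,560:]=c
cv2.imwrite("pics/b.png",o)
```

```text
(no output)
```

View pics/a.png

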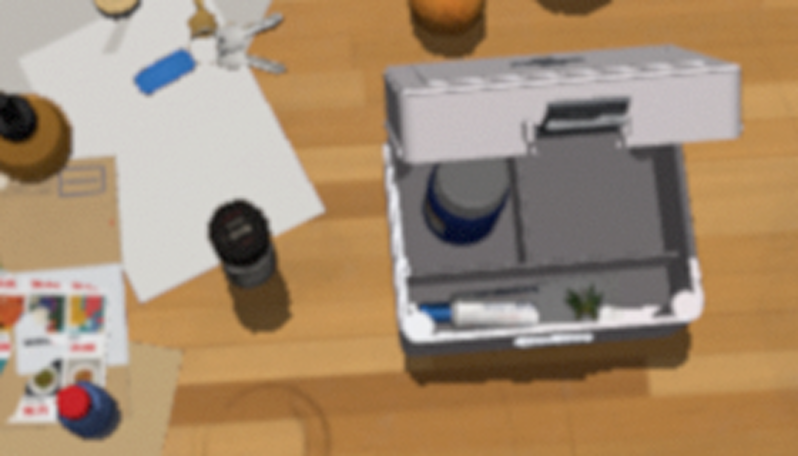

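View pics/b.png

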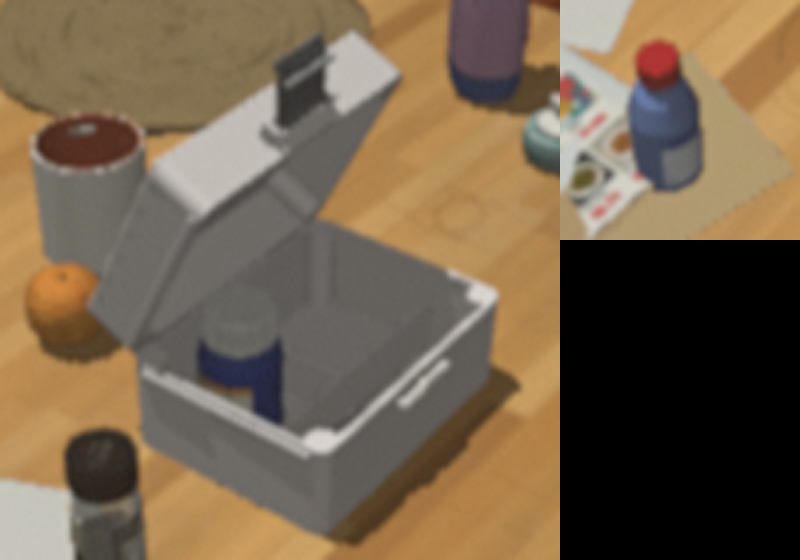

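The crops show:
- The rim's front corners are at (341,259) and (447,252) in the top view, and (347,244) and (397,199) in the scene view.
- The case's base corners are at (348,267) and (296,241) in the scene view.
- The jar cap is near (365,201) in the top view.
- The clip stands on the lid's front face, which faces mostly up.

Next I'll triangulate these points.

```bash
cat > h.py <<'E'
import numpy as np,cv2
K={"scene":(448.2806,325.4917,233.7519),"top":(480.0593,316.1621,237.1493)}
def ray(cam,uv):
    f,cx,cy=K[cam][:3]; V=VIEW[cam]; R,t=V[:3,:3],V[:3,3]
    d=R.T@np.array([(uv[0]-cx)/f,-(uv[1]-cy)/f,-1]); return -R.T@t,d
def plane(cam,uv,z):
    o,d=ray(cam,uv); return o+d*(z-o[2])/d[2]
def tri(a,b):
    (o1,d1),(o2,d2)=ray("scene",a),ray("top",b)
    s=np.linalg.lstsq(np.c_[d1,-d2],o2-o1,rcond=None)[0]; p,q=o1+d1*s[0],o2+d2*s[1]
    return (p+q)/2,np.linalg.norm(p-q)
VIEW={"scene":np.array([[-0.778,-0.6281,-0.0118,0.4546],[0.4046,-0.5153,0.7555,-0.2699],[-0.4806,0.583,0.6551,-0.7203],[0,0,0,1]]),
"top":np.array([[-0.0616,-0.9981,-0.0032,0.101],[0.9778,-0.061,0.2002,-0.5506],[-0.2001,0.0092,0.9797,-0.8758],[0,0,0,1]])}
E
python3 - <<'E'
from h import *
np.set_printoptions(precision=4,suppress=True)
T=lambda x,y:(200+x/2.85,140+y/2.85); S=lambda x,y:(255+x/3.5,115+y/3.5)
print("FL",plane("top",T(401,340),.068),plane("scene",S(322,452),.068),plane("scene",S(325,532),0))
print("FR",plane("top",T(703,318),.068),plane("scene",S(497,293),.068),plane("scene",S(490,375),0))
print("RL",plane("top",T(387,150),.068),plane("scene",S(143,440),0), plane("scene",S(140,372),.068))
print("lid edge L",tri(S(152,165),T(388,72)),"R",tri(S(352,32),T(738,64)))
print("rim edge L",tri(S(200,215),T(405,160)),"R",tri(S(400,75),T(740,135)))
print("jar",plane("top",T(472,175),.1),plane("scene",S(242,310),.1))
print("spice",plane("top",T(238,232),.105),plane("scene",S(100,455),.105))
im={n:cv2.imread(f"pics/{n}0.png").astype(int) for n in K}
for n,(x0,x1,y0,y1) in {"top":(215,245,265,300),"scene":(270,300,300,330)}.items():
    c=im[n][y0:y1,x0:x1]; m=((c[...,2]>110)&(c[...,1]<70)&(c[...,0]<80)).astype(np.uint8)
    k,l,st,ce=cv2.connectedComponentsWithStats(m); i=1+np.argmax(st[1:,4]); uv=ce[i]+[x0,y0]
    print(n,uv,st[i],"cap@.085",plane(n,uv,.085),"@.09",plane(n,uv,.090)); 
    if n=="top":ut=uv
    else: us=uv
print(tri(us,ut))
E
```

```text
FL [0.5076 0.023  0.068 ] [0.5119 0.0188 0.068 ] [0.5108 0.015  0.    ]
FR [ 0.5099 -0.1791  0.068 ] [ 0.5147 -0.1755  0.068 ] [ 0.5126 -0.175   0.    ]
RL [0.6394 0.0231 0.068 ] [0.6544 0.0208 0.    ] [0.6441 0.0294 0.068 ]
lid edge L (array([0.6354, 0.025 , 0.2194]), np.float64(0.011700719502486778)) R (array([ 0.6348, -0.1739,  0.2171]), np.float64(0.002612979585684345))
rim edge L (array([0.5948, 0.0215, 0.199 ]), np.float64(0.0033240045287436007)) R (array([ 0.5979, -0.1757,  0.1985]), np.float64(0.0033604385707968597))
jar [ 0.6092 -0.0296  0.1   ] [ 0.6074 -0.0259  0.1   ]
spice [0.5791 0.1256 0.105 ] [0.5818 0.1286 0.105 ]
top [224.5412 280.1647] [ 5 10 10 11 85] cap@.085 [0.4795 0.2408 0.085 ] @.09 [0.4788 0.2398 0.09  ]
scene [282.913  312.4022] [ 8  8 11 10 92] cap@.085 [0.4832 0.2383 0.085 ] @.09 [0.4801 0.241  0.09  ]
(array([0.4796, 0.2404, 0.0896]), np.float64(0.0016627851009322061))
```

The sizes check out: the case is 199 mm wide, and the lid geometry gives 1.13 rad. The case centre is (0.586,-0.078) with a yaw of about 0.7°. The bottle is at (0.480,0.240). Next I'll compute the approach deltas, with the tool leaning 33°.

```bash
cat > d.py <<'E'
import sys,numpy as np
from rig import bot, vision, hand_in
from scipy.spatial.transform import Rotation as Ro
def Rt(psi,a):
    p,a=np.radians([psi,a]); z=np.array([np.sin(a)*np.cos(p),np.sin(a)*np.sin(p),-np.cos(a)]); y=np.array([np.sin(p),-np.cos(p),0])
    return np.c_[np.cross(y,z),y,z]
def delta(pos,psi,a):
    s=bot.read_state(); R=np.array(s["tcp_rot"]); p=np.array(s["position"])
    print(np.round(pos,3),"->",np.round(R.T@(np.array(pos)-p),4),np.round(Ro.from_matrix(R.T@Rt(psi,a)).as_rotvec(degrees=True),2))
if __name__=="__main__":
    for w in sys.argv[1:]:
        v=[float(x) for x in w.split(",")]; delta(v[:3],v[3],v[4])
E
python3 - <<'E'
from d import *
R=Rt(21,33); g=np.array([.4797,.240,.057]); t=g+.019*R[:,2]; print(t)
for w in([.40,-.40,.38],[.45,-.1,.38],[.42,.10,.36]): delta(w,21,0)
delta(t-.13*R[:,2],21,33); delta(t,21,33)
E
```

```text
[0.48936082 0.24370844 0.04106526]
[ 0.4  -0.4   0.38] -> [ 0.2293 -0.1076 -0.158 ] [-0.11 -0.02  0.07]
[ 0.45 -0.1   0.38] -> [ 0.3838 -0.3695 -0.1575] [-0.11 -0.02  0.07]
[0.42 0.1  0.36] -> [ 0.4278 -0.5669 -0.1371] [-0.11 -0.02  0.07]
[0.423 0.218 0.15 ] -> [ 0.4733 -0.6758  0.073 ] [-0.12 32.98  0.04]
[0.489 0.244 0.041] -> [ 0.544  -0.6755  0.1821] [-0.12 32.98  0.04]
```

Units first: shifts go in shares of 75 cm and turns go in shares of 45 degrees. So -0.567 m / 0.75 = -0.756, 0.428 m / 0.75 = 0.5707.

```bash
echo '0.08 -0.0267 -0.0667 0 0 0 1;0.3053 -0.144 -0.2107 0 0 0 1;0.3053 -0.144 -0.2107 0 0 0 1;0.3053 -0.144 -0.2107 0 0 0 1;0.3053 -0.144 -0.2107 0 0 0 1;0.512 -0.4933 -0.2093 0 0 0 1;0.512 -0.4933 -0.2093 0 0 0 1;0.512 -0.4933 -0.2093 0 0 0 1;0.512 -0.4933 -0.2093 0 0 0 1;0.512 -0.4933 -0.2093 0 0 0 1;0.512 -0.4933 -0.2093 0 0 0 1;0.512 -0.4933 -0.2093 0 0 0 1;0.5707 -0.756 -0.1827 0 0 0 1;0.5707 -0.756 -0.1827 0 0 0 1;0.5707 -0.756 -0.1827 0 0 0 1;0.5707 -0.756 -0.1827 0 0 0 1;0.5707 -0.756 -0.1827 0 0 0 1;0.5707 -0.756 -0.1827 0 0 0 1;0.5707 -0.756 -0.1827 0 0 0 1' | python3 steer.py; python3 d.py .423,.218,.15,21,33 .48936,.2437,.041,21,33
```

```text
time_s: 2.0
position: [0.4205, 0.099, 0.3595]
tcp_rot: [[0.933, 0.359, 0.0], [0.359, -0.933, -0.001], [-0.0, 0.001, -1.0]]
force: [0.0, -0.5, 0.5]
opening: 0.998
grasp_force: 0.0
[0.423 0.218 0.15 ] -> [ 0.0451 -0.1103  0.2094] [3.000e-02 3.301e+01 6.000e-02]
[0.489 0.244 0.041] -> [ 0.1162 -0.1105  0.3184] [3.000e-02 3.301e+01 6.000e-02]
```

In the tool's units: 0.209 m / 0.75 = 0.2787, -0.11 m / 0.75 = -0.1467, 33 degrees / 45 = 0.7333.

```bash
echo '0.06 -0.1467 0.1333 0 0.3556 0 1;0.06 -0.1467 0.1333 0 0.3556 0 1;0.06 -0.1467 0.1333 0 0.7333 0 1;0.06 -0.1467 0.2787 0 0.7333 0 1;0.06 -0.1467 0.2787 0 0.7333 0 1;0.06 -0.1467 0.2787 0 0.7333 0 1;0.06 -0.1467 0.2787 0 0.7333 0 1;0.06 -0.1467 0.2787 0 0.7333 0 1;0.06 -0.1467 0.2787 0 0.7333 0 1' | python3 steer.py; python3 d.py .48936,.2437,.041,21,33
python3 - <<'E'
from rig import bot, vision, hand_in
import cv2
cv2.imwrite("pics/s1.png",cv2.resize(vision.capture("scene")["color"][240:440,150:410,::-1],None,fx=3,fy=3,interpolation=2))
E
```

```text
time_s: 2.9
position: [0.4398, 0.2489, 0.2089]
tcp_rot: [[0.757, 0.403, 0.515], [0.294, -0.913, 0.281], [0.584, -0.061, -0.809]]
force: [0.3, -0.1, 0.1]
opening: 1.0
grasp_force: 0.0
[0.489 0.244 0.041] -> [-0.0621  0.035   0.1601] [-4.47 -2.72  0.32]
```

View pics/s1.png

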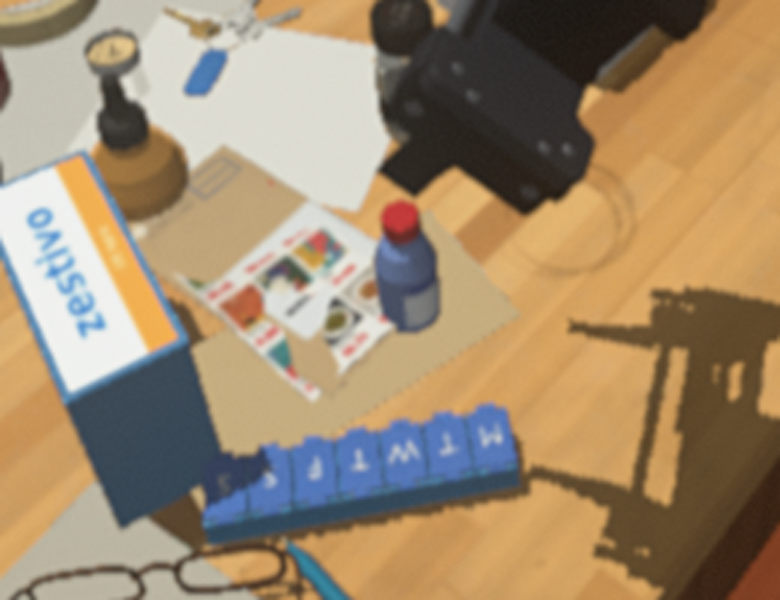

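The picture shows the bottle standing clear at (410,265) in the crop, with the gripper above and to its right. The tool hasn't reached the pose yet, so I'll let it settle and recompute.

```bash
echo '0 0 0 0 0 0 1;0 0 0 0 0 0 1' | python3 steer.py; python3 d.py .423,.218,.15,21,33 .48936,.2437,.041,21,33
```

```text
time_s: 3.15
position: [0.4392, 0.2499, 0.2097]
tcp_rot: [[0.756, 0.405, 0.514], [0.296, -0.912, 0.284], [0.584, -0.062, -0.809]]
force: [-0.0, -0.1, 0.3]
opening: 1.0
grasp_force: 0.0
[0.423 0.218 0.15 ] -> [-0.0566  0.0263  0.031 ] [-4.6  -2.72  0.43]
[0.489 0.244 0.041] -> [-0.0625  0.0365  0.1606] [-4.6  -2.72  0.43]
```

In the tool's units: -0.056 m / 0.75 = -0.0747, 0.031 m / 0.75 = 0.0413, -4.6 degrees / 45 = -0.1022.

```bash
echo '-0.0747 0.0347 0.0413 -0.1022 -0.06 0.0089 1;-0.0747 0.0347 0.0413 -0.1022 -0.06 0.0089 1;-0.0747 0.0347 0.0413 -0.1022 -0.06 0.0089 1;-0.0747 0.0347 0.0413 -0.1022 -0.06 0.0089 1' | python3 steer.py; python3 d.py .423,.218,.15,21,33 .48936,.2437,.041,21,33; python3 -c "
from rig import bot, vision, hand_in;print(bot.read_state()['joint_positions'])"
```

```text
time_s: 3.55
position: [0.4301, 0.2336, 0.1681]
tcp_rot: [[0.768, 0.377, 0.517], [0.296, -0.926, 0.236], [0.567, -0.028, -0.823]]
force: [0.5, 0.4, 0.6]
opening: 0.998
grasp_force: 0.0
[0.423 0.218 0.15 ] -> [-0.0204  0.0122  0.0076] [-1.99 -1.57  0.08]
[0.489 0.244 0.041] -> [-0.0236  0.0165  0.1376] [-1.99 -1.57  0.08]
[ 10.16392691  21.83728907 130.9345344  128.70973904  10.39396966
 -48.22716371]
```

In the tool's units: 0.045 m / 0.75 = 0.06, 0.03 m / 0.75 = 0.04, -2 degrees / 45 = -0.0444.

```bash
echo '-0.0293 0.0187 0.04 -0.0444 -0.0356 0 1;-0.0293 0.0187 0.04 -0.0444 -0.0356 0 1;-0.0293 0.0187 0.06 -0.0444 -0.0356 0 1;-0.0293 0.0187 0.06 -0.0444 -0.0356 0 1;-0.0293 0.0187 0.06 -0.0444 -0.0356 0 1' | python3 steer.py; python3 d.py .48936,.2437,.041,21,33; python3 -c "
from rig import bot, vision, hand_in;print(bot.read_state()['joint_positions'])"
```

```text
time_s: 4.05
position: [0.4411, 0.2251, 0.1179]
tcp_rot: [[0.784, 0.36, 0.506], [0.302, -0.933, 0.196], [0.543, -0.0, -0.84]]
force: [-0.3, 0.8, 0.3]
opening: 1.001
grasp_force: 0.0
[0.489 0.244 0.041] -> [0.0017 0.     0.0927] [-0.07  0.12  0.07]
[ 10.37610276  30.24753135 131.36797689 157.22217107  15.1692894
 -76.96147269]
```

In the tool's units: 0.092 m / 0.75 = 0.1227, 0.08 m / 0.75 = 0.1067.

```bash
echo '0.0013 0 0.04 0 0 0 1;0.0027 0 0.08 0 0 0 1;0.0027 0 0.1067 0 0 0 1;0.0027 0 0.1227 0 0 0 1;0.0027 0 0.1227 0 0 0 1;0.0027 0 0.1227 0 0 0 1;0.0027 0 0.1227 0 0 0 1' | python3 steer.py; python3 d.py .48936,.2437,.041,21,33
python3 - <<'E'
from rig import bot, vision, hand_in
import cv2
print(bot.read_state()['joint_positions'])
cv2.imwrite("pics/s2.png",cv2.resize(vision.capture("scene")["color"][240:400,190:390,::-1],None,fx=3.5,fy=3.5,interpolation=2))
E
```

```text
time_s: 4.75
position: [0.488, 0.2436, 0.0423]
tcp_rot: [[0.784, 0.36, 0.506], [0.302, -0.933, 0.196], [0.542, -0.0, -0.84]]
force: [0.9, 0.7, 1.2]
opening: 1.001
grasp_force: 0.0
[0.489 0.244 0.041] -> [0.0004 0.0004 0.0018] [-0.07  0.15  0.08]
[ 11.92566265  42.84401491 125.9277809  166.51769379  21.83482792
 -85.17391939]
```

View pics/s2.png

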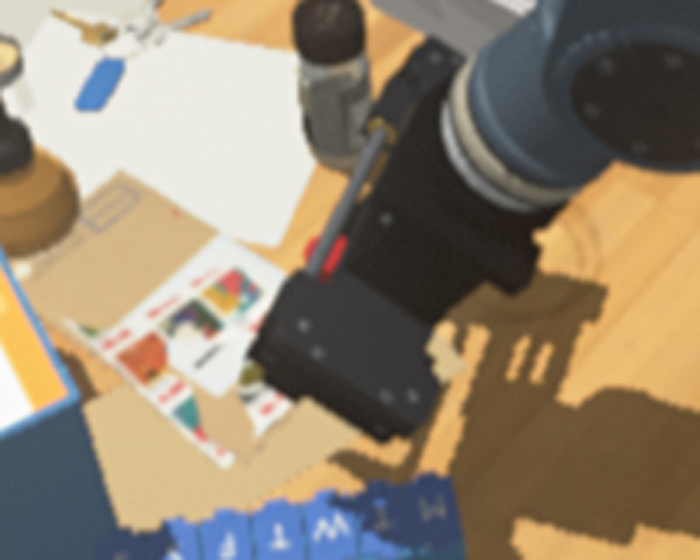

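The red cap at (328,255) shows between the fingers, and the gripper body is clear of the spice jar and pill box. Closing now.

```bash
echo '0 0 0.0013 0 0 0 0;0 0 0.0013 0 0 0 0;0 0 0.0013 0 0 0 0;0 0 0.0013 0 0 0 0;0 0 0.0013 0 0 0 0;0 0 0.0013 0 0 0 0;0 0 0.0013 0 0 0 0;0 0 0.0013 0 0 0 0' | python3 steer.py; python3 d.py .488,.2436,.142,21,33 .42,.06,.33,21,0 .42,.06,.33,0,10
```

```text
time_s: 5.6
position: [0.489, 0.2438, 0.0403]
tcp_rot: [[0.784, 0.36, 0.506], [0.302, -0.933, 0.195], [0.542, -0.0, -0.84]]
force: [0.4, -1.1, -0.3]
opening: 0.416
grasp_force: 29.9
[0.488 0.244 0.142] -> [ 0.0542 -0.0002 -0.086 ] [-0.06  0.19  0.07]
[0.42 0.06 0.33] -> [ 0.0473  0.1466 -0.3142] [ -0.04 -32.81   0.08]
[0.42 0.06 0.33] -> [ 0.0473  0.1466 -0.3142] [ -7.76 -22.55  19.76]
```

In the tool's units: -0.314 m / 0.75 = -0.4187, -0.25 m / 0.75 = -0.3333, -32.8 degrees / 45 = -0.7289.

```bash
echo '0.036 0 -0.056 0 0 0 0;0.072 0 -0.112 0 0 0 0;0.1067 0 -0.1667 0 0 0 0;0.1067 0 -0.1667 0 0 0 0;0.1067 0.0667 -0.2133 0 -0.1778 0 0;0.08 0.1067 -0.2667 0 -0.3556 0 0;0.0627 0.16 -0.3333 0 -0.5333 0 0;0.0627 0.196 -0.4187 0 -0.7289 0 0;0.0627 0.196 -0.4187 0 -0.7289 0 0;0.0627 0.196 -0.4187 0 -0.7289 0 0;0.0627 0.196 -0.4187 0 -0.7289 0 0;0.0627 0.196 -0.4187 0 -0.7289 0 0;0.0627 0.196 -0.4187 0 -0.7289 0 0;0.0627 0.196 -0.4187 0 -0.7289 0 0' | python3 steer.py; python3 -c "
from rig import bot, vision, hand_in;print(bot.read_state()['joint_positions'])"
python3 - <<'E'
from d import *
# case frame -> world, tool at place
y=.7; c=np.array([.586,-.078,0]); C=Ro.from_euler('z',y,degrees=True).as_matrix()
R=Rt(y,33)
for bx,by,bz in([-.06,-.053,.125],[.000,-.053,.050],[.016,-.053,.005]):
    print("tcp",bx,bz); delta(c+C@[bx,by,bz]+[0,0,.0563]+.019*R[:,2],y,33)
E
```

```text
time_s: 7.0
position: [0.4414, 0.1465, 0.2734]
tcp_rot: [[0.931, 0.365, 0.029], [0.364, -0.931, 0.028], [0.037, -0.015, -0.999]]
force: [1.9, 1.0, -3.0]
opening: 0.414
grasp_force: 30.0
[  3.55189809  13.07493966 101.81568923   1.64769534  63.37656467
  71.43986723]
tcp -0.06 0.125
[ 0.537 -0.132  0.165] -> [-0.0163  0.2954  0.103 ] [-7.15 30.71 19.73]
tcp 0.0 0.05
[ 0.597 -0.131  0.09 ] -> [0.037  0.3178 0.1797] [-7.15 30.71 19.73]
tcp 0.016 0.005
[ 0.613 -0.131  0.045] -> [0.0503 0.3241 0.2251] [-7.15 30.71 19.73]
```

```bash
python3 d.py .46,-.131,.30,0.7,5 .47,-.131,.25,0.7,33
```

```text
[ 0.46  -0.131  0.3  ] -> [-0.0828  0.2647 -0.0337] [-2.14  3.02 20.62]
[ 0.47  -0.131  0.25 ] -> [-0.0753  0.2691  0.0165] [-7.15 30.71 19.73]
```

In the tool's units: 0.269 m / 0.75 = 0.3587, 0.267 m / 0.75 = 0.356, 30.7 degrees / 45 = 0.6822.

```bash
echo '-0.04 0.0667 -0.0453 0 0.0222 0.0889 0.0;-0.0667 0.1333 -0.0453 0 0.0444 0.1778 0;-0.08 0.2 -0.0453 -0.0222 0.0667 0.2667 0;-0.0933 0.2667 -0.0453 -0.0444 0.0667 0.3556 0;-0.1107 0.3533 -0.0453 -0.0467 0.0667 0.4578 0;-0.1107 0.3533 -0.0453 -0.0467 0.0667 0.4578 0;-0.1067 0.356 0 -0.0889 0.2667 0.4511 0;-0.1027 0.3587 0.0213 -0.1222 0.4667 0.4444 0;-0.1 0.3587 0.0213 -0.1589 0.6822 0.4378 0;-0.1 0.3587 0.0213 -0.1589 0.6822 0.4378 0;-0.1 0.3587 0.0213 -0.1589 0.6822 0.4378 0;-0.1 0.3587 0.0213 -0.1589 0.6822 0.4378 0' | python3 steer.py; python3 -c "
from rig import bot, vision, hand_in;print(bot.read_state()['joint_positions'])"; python3 d.py .537,-.132,.165,.7,33 .597,-.131,.09,.7,33 .613,-.131,.045,.7,33
```

```text
time_s: 8.2
position: [0.4708, -0.1275, 0.2465]
tcp_rot: [[0.838, 0.013, 0.546], [0.006, -1.0, 0.015], [0.546, -0.009, -0.837]]
force: [0.3, -0.0, -2.2]
opening: 0.417
grasp_force: 30.0
[-43.04962471  10.15992281 122.86743898  47.89615609  31.14095291
   7.93540601]
[ 0.537 -0.132  0.165] -> [0.0109 0.0061 0.1043] [-0.46 -0.12 -0.22]
[ 0.597 -0.131  0.09 ] -> [0.0202 0.0066 0.1999] [-0.46 -0.12 -0.22]
[ 0.613 -0.131  0.045] -> [0.009  0.0072 0.2464] [-0.46 -0.12 -0.22]
```

In the tool's units: 0.104 m / 0.75 = 0.1387, 0.08 m / 0.75 = 0.1067, -0.4 degrees / 45 = -0.0089.

```bash
echo '0.0053 0.004 0.0533 -0.0089 -0.0022 -0.0044 0;0.0107 0.008 0.1067 -0.0089 -0.0022 -0.0044 0;0.0147 0.008 0.1387 -0.0089 -0.0022 -0.0044 0;0.0147 0.008 0.1387 -0.0089 -0.0022 -0.0044 0;0.0147 0.008 0.1387 -0.0089 -0.0022 -0.0044 0' | python3 steer.py; python3 d.py .597,-.131,.09,.7,33 .613,-.131,.045,.7,33
python3 - <<'E'
from rig import bot, vision, hand_in
import cv2,numpy as np
a=vision.capture("scene")["color"][90:290,250:450,::-1]; b=vision.capture("top")["color"][130:290,310:470,::-1]
b=cv2.resize(cv2.convertScaleAbs(b,alpha=1.5),(400,400),interpolation=2)
cv2.imwrite("pics/s3.png",np.hstack([cv2.resize(a,(400,400),interpolation=2),b]))
E
```

```text
time_s: 8.7
position: [0.5391, -0.1324, 0.1666]
tcp_rot: [[0.837, 0.015, 0.547], [0.014, -1.0, 0.008], [0.547, 0.001, -0.837]]
force: [1.0, -0.3, -0.5]
opening: 0.419
grasp_force: 30.0
[ 0.597 -0.131  0.09 ] -> [ 0.0066 -0.0006  0.0958] [-0.05 -0.14  0.19]
[ 0.613 -0.131  0.045] -> [-0.0046 -0.0004  0.1422] [-0.05 -0.14  0.19]
```

View pics/s3.png

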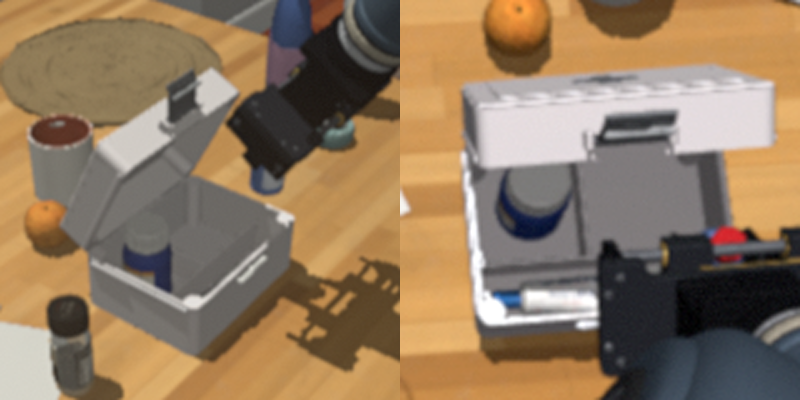

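The top view shows the cap at about (441,227) in full-image pixels. In the scene view the bottle hangs upright in front of the lid. I'll check the cap's y before going in.

In the tool's units: 0.096 m / 0.75 = 0.128, 0.06 m / 0.75 = 0.08, 0.2 degrees / 45 = 0.0044.

```bash
python3 -c "
from h import *
print(plane('top',(441.2,227.2),.212))"
echo '0.0027 0 0.04 0 -0.0022 0.0044 0;0.0053 0 0.08 0 -0.0022 0.0044 0;0.0088 -0.0008 0.128 0 -0.0022 0.0044 0;0.0088 -0.0008 0.128 0 -0.0022 0.0044 0;0.0088 -0.0008 0.128 0 -0.0022 0.0044 0' | python3 steer.py; python3 d.py .613,-.131,.045,.7,33
```

```text
[ 0.5276733  -0.13427242  0.212     ]
time_s: 9.3
position: [0.5968, -0.1317, 0.0908]
tcp_rot: [[0.838, 0.011, 0.546], [0.009, -1.0, 0.006], [0.546, 0.0, -0.838]]
force: [1.2, -0.4, -0.8]
opening: 0.415
grasp_force: 30.0
[ 0.613 -0.131  0.045] -> [-0.0114 -0.0005  0.0472] [ 0.03 -0.1  -0.05]
```

In the tool's units: 0.0472 m / 0.75 = 0.0629, 0.034 m / 0.75 = 0.0453.

```bash
echo '-0.0053 0 0.0227 0 0 0 0;-0.0107 0 0.0453 0 0 0 0;-0.0152 -0.0007 0.0629 0 0 0 0;-0.0152 -0.0007 0.0629 0 0 0 0;-0.0152 -0.0007 0.0629 0 0 0 0;-0.0152 -0.0007 0.0629 0 0 0 0' | python3 steer.py; python3 d.py .613,-.131,.045,.7,33 .613,-.131,.043,.7,33
```

```text
time_s: 9.9
position: [0.6134, -0.1315, 0.0462]
tcp_rot: [[0.837, 0.011, 0.548], [0.01, -1.0, 0.005], [0.548, 0.001, -0.837]]
force: [0.1, 0.3, -1.7]
opening: 0.419
grasp_force: 30.0
[ 0.613 -0.131  0.045] -> [-0.001  -0.0005  0.0008] [ 0.1  -0.2  -0.03]
[ 0.613 -0.131  0.043] -> [-0.0021 -0.0005  0.0025] [ 0.1  -0.2  -0.03]
```

In the tool's units: 0.0024 m / 0.75 = 0.0032, -0.0015 m / 0.75 = -0.002.

```bash
echo '-0.0011 0 0.0017 0 0 0 0;-0.002 0 0.0032 0 0 0 0;-0.002 0 0.0032 0 0 0 0;-0.002 0 0.0032 0 0 0 0.54;-0.002 0 0.0032 0 0 0 0.54;-0.002 0 0.0032 0 0 0 0.54;-0.002 0 0.0032 0 0 0 0.54;-0.002 0 0.0032 0 0 0 0.54;-0.002 0 0.0032 0 0 0 0.54' | python3 steer.py
```

```text
time_s: 10.8
position: [0.6134, -0.131, 0.0414]
tcp_rot: [[0.838, 0.011, 0.546], [0.009, -1.0, 0.006], [0.546, -0.0, -0.838]]
force: [0.2, 0.2, -0.3]
opening: 0.536
grasp_force: 0.0
```

In the tool's units: -0.22 m / 0.75 = -0.2933, -0.18 m / 0.75 = -0.24.

```bash
echo '0 0 -0.0267 0 0 0 0.54;0 0 -0.08 0 0 0 0.54;0 0 -0.1333 0 0 0 0.54;0 0 -0.1867 0 0 0 0.54;0 0 -0.24 0 0 0 0.54;0 0 -0.2933 0 0 0 0.54;0 0 -0.2933 0 0 0 0.54' | python3 steer.py
python3 - <<'E'
from rig import bot, vision, hand_in
import cv2,numpy as np
print(bot.read_state()['joint_positions'])
a=vision.capture("scene")["color"][90:290,250:450,::-1]; b=vision.capture("top")["color"][130:290,310:470,::-1]
b=cv2.resize(cv2.convertScaleAbs(b,alpha=1.5),(400,400),interpolation=2)
cv2.imwrite("pics/s4.png",np.hstack([cv2.resize(a,(400,400),interpolation=2),b]))
E
```

```text
time_s: 11.5
position: [0.4926, -0.1328, 0.2296]
tcp_rot: [[0.835, 0.011, 0.55], [0.012, -1.0, 0.002], [0.55, 0.005, -0.835]]
force: [1.0, 0.2, -0.5]
opening: 0.538
grasp_force: 0.0
[-40.77749753  13.90795453 121.85791696  51.686929    27.36110878
   5.20299297]
```

View pics/s4.png

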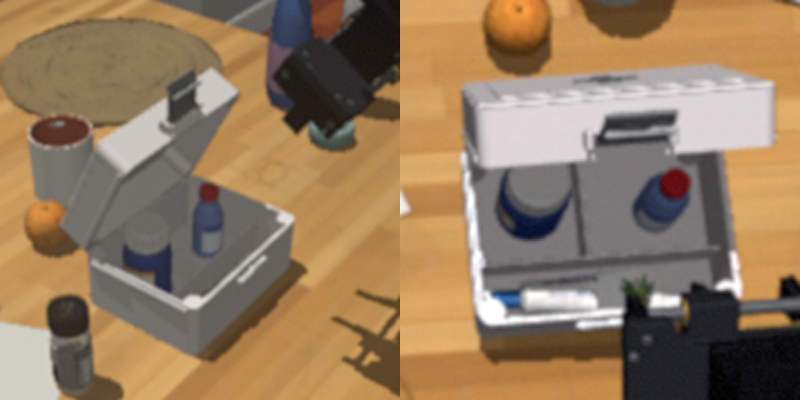

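The bottle stands upright in the free bay, with its cap at (208,190) in the left crop and (675,185) in the right. The lid is still open and the jar and tube are undisturbed. Next I'll shut the fingers, go over the lid and pull it from behind along its arc.

```bash
python3 d.py .46,-.138,.38,.7,0 .60,-.138,.38,.7,0 .69,-.138,.36,.7,0
```

```text
[ 0.46  -0.138  0.38 ] -> [ 0.0559  0.0051 -0.1465] [  0.12 -33.22  -0.09]
[ 0.6   -0.138  0.38 ] -> [ 0.173   0.0066 -0.0698] [  0.12 -33.22  -0.09]
[ 0.69  -0.138  0.36 ] -> [ 0.2373  0.0075 -0.0037] [  0.12 -33.22  -0.09]
```

Units first: shifts go in shares of 75 cm and turns go in shares of 45 degrees. So 0.237 m / 0.75 = 0.316, 0.2 m / 0.75 = 0.2667, -33.2 degrees / 45 = -0.7378.

```bash
echo '0.0267 0.0027 -0.0667 0 -0.0889 0 0;0.0533 0.0053 -0.1333 0 -0.2667 0 0;0.0747 0.0067 -0.1947 0 -0.4444 0 0;0.0747 0.0067 -0.1947 0 -0.6222 0 0;0.0747 0.0067 -0.1947 0 -0.7378 0 0;0.1267 0.008 -0.16 0 -0.7378 0 0;0.1787 0.008 -0.1267 0 -0.7378 0 0;0.2307 0.0088 -0.0933 0 -0.7378 0 0;0.2667 0.0093 -0.056 0 -0.7378 0 0;0.316 0.01 -0.0053 0 -0.7378 0 0;0.316 0.01 -0.0053 0 -0.7378 0 0;0.316 0.01 -0.0053 0 -0.7378 0 0;0.316 0.01 -0.0053 0 -0.7378 0 0' | python3 steer.py
python3 - <<'E'
from d import *
print(bot.read_state()['joint_positions'])
delta([.69,-.138,.21],.7,0)
for t in(1.25,1.15,1.05,.95,.85,.75,.65,.55,.45,.35,.25,.15,.08,0.03,0.0):
    c,s=np.cos(t),np.sin(t); print(t,end=' ');delta([.6705-.132*c+.042*s,-.138,.068+.132*s+.042*c],.7,0)
E
```

```text
time_s: 12.9
position: [0.6893, -0.1372, 0.3572]
tcp_rot: [[1.0, 0.012, -0.004], [0.012, -1.0, 0.001], [-0.004, -0.001, -1.0]]
force: [0.8, -0.8, 0.9]
opening: 0.003
grasp_force: 0.0
[-2.03396902e+01  3.11285162e+01  5.89846549e+01 -9.39260855e-03
  9.01498512e+01  6.89750828e+01]
[ 0.69  -0.138  0.21 ] -> [0.0013 0.001  0.1472] [-0.09  0.25 -0.01]
1.25 [ 0.669 -0.138  0.207] -> [-0.02    0.0008  0.1508] [-0.09  0.25 -0.01]
1.15 [ 0.655 -0.138  0.206] -> [-0.0338  0.0006  0.1517] [-0.09  0.25 -0.01]
1.05 [ 0.641 -0.138  0.203] -> [-0.0474  0.0004  0.154 ] [-0.09  0.25 -0.01]
0.95 [ 0.628 -0.138  0.2  ] -> [-0.0608  0.0003  0.1577] [-0.09  0.25 -0.01]
0.85 [ 0.615 -0.138  0.195] -> [-7.370e-02  1.000e-04  1.626e-01] [-0.09  0.25 -0.01]
0.75 [ 0.603 -0.138  0.189] -> [-0.0861  0.      0.1689] [-0.09  0.25 -0.01]
0.65 [ 0.591 -0.138  0.181] -> [-9.770e-02 -1.000e-04  1.763e-01] [-0.09  0.25 -0.01]
0.55 [ 0.58  -0.138  0.173] -> [-0.1086 -0.0002  0.1849] [-0.09  0.25 -0.01]
0.45 [ 0.57  -0.138  0.163] -> [-0.1186 -0.0003  0.1945] [-0.09  0.25 -0.01]
0.35 [ 0.561 -0.138  0.153] -> [-0.1275 -0.0004  0.205 ] [-0.09  0.25 -0.01]
0.25 [ 0.553 -0.138  0.141] -> [-0.1354 -0.0005  0.2164] [-0.09  0.25 -0.01]
0.15 [ 0.546 -0.138  0.129] -> [-0.1421 -0.0006  0.2286] [-0.09  0.25 -0.01]
0.08 [ 0.542 -0.138  0.12 ] -> [-0.146  -0.0006  0.2374] [-0.09  0.25 -0.01]
0.03 [ 0.54  -0.138  0.114] -> [-0.1485 -0.0006  0.2439] [-0.09  0.25 -0.01]
0.0 [ 0.538 -0.138  0.11 ] -> [-0.1498 -0.0006  0.2479] [-0.09  0.25 -0.01]
```

In the tool's units: 0.163 m / 0.75 = 0.2173, 0.16 m / 0.75 = 0.2133.

```bash
echo '0.004 0 0.0667 0 0 0 0;0.004 0 0.1333 0 0 0 0;0.0013 0 0.196 0 0 0 0;0.0013 0 0.1973 0 0 0 0;-0.0133 0 0.2 0 0 0 0;-0.0267 0 0.2013 0 0 0 0;-0.036 0 0.2013 0 0 0 0;-0.0453 0 0.2027 0 0 0 0;-0.0533 0 0.204 0 0 0 0;-0.0627 0 0.2053 0 0 0 0;-0.072 0 0.208 0 0 0 0;-0.0813 0 0.2107 0 0 0 0;-0.0893 0 0.2133 0 0 0 0;-0.0987 0 0.2173 0 0 0 0' | python3 steer.py
python3 - <<'E'
from d import *
for t in(.85,.75,.65,.55,.45,.35,.25,.15,.08,0.03,0.0):
    c,s=np.cos(t),np.sin(t); print(t,end=' ');delta([.6705-.132*c+.042*s,-.138,.068+.132*s+.042*c],.7,0)
E
```

```text
time_s: 14.3
position: [0.615, -0.1388, 0.1957]
tcp_rot: [[1.0, 0.011, -0.002], [0.011, -1.0, -0.0], [-0.002, 0.0, -1.0]]
force: [0.8, 0.0, 2.7]
opening: 0.011
grasp_force: 1.1
0.85 [ 0.615 -0.138  0.195] -> [-0.0001 -0.0008  0.0008] [ 0.03  0.09 -0.07]
0.75 [ 0.603 -0.138  0.189] -> [-0.0125 -0.001   0.007 ] [ 0.03  0.09 -0.07]
0.65 [ 0.591 -0.138  0.181] -> [-0.0242 -0.0011  0.0144] [ 0.03  0.09 -0.07]
0.55 [ 0.58  -0.138  0.173] -> [-0.0351 -0.0012  0.023 ] [ 0.03  0.09 -0.07]
0.45 [ 0.57  -0.138  0.163] -> [-0.0451 -0.0013  0.0326] [ 0.03  0.09 -0.07]
0.35 [ 0.561 -0.138  0.153] -> [-0.054  -0.0014  0.0431] [ 0.03  0.09 -0.07]
0.25 [ 0.553 -0.138  0.141] -> [-0.0619 -0.0015  0.0545] [ 0.03  0.09 -0.07]
0.15 [ 0.546 -0.138  0.129] -> [-0.0686 -0.0016  0.0666] [ 0.03  0.09 -0.07]
0.08 [ 0.542 -0.138  0.12 ] -> [-0.0726 -0.0017  0.0754] [ 0.03  0.09 -0.07]
0.03 [ 0.54  -0.138  0.114] -> [-0.0751 -0.0017  0.0819] [ 0.03  0.09 -0.07]
0.0 [ 0.538 -0.138  0.11 ] -> [-0.0764 -0.0017  0.0859] [ 0.03  0.09 -0.07]
```

Contact force is a few newtons, as expected, so I'll continue along the arc.

In the tool's units: 0.0755 m / 0.75 = 0.1007, -0.0726 m / 0.75 = -0.0968.

```bash
echo '-0.008 0 0.0047 0 0 0 0;-0.0167 0 0.0093 0 0 0 0;-0.024 0 0.014 0 0 0 0;-0.032 0 0.0193 0 0 0 0;-0.04 0 0.0247 0 0 0 0;-0.0467 0 0.0307 0 0 0 0;-0.0533 0 0.0367 0 0 0 0;-0.06 0 0.0433 0 0 0 0;-0.0667 0 0.0507 0 0 0 0;-0.072 0 0.0573 0 0 0 0;-0.0773 0 0.0647 0 0 0 0;-0.0827 0 0.0727 0 0 0 0;-0.0873 0 0.08 0 0 0 0;-0.0915 0 0.0888 0 0 0 0;-0.0933 0 0.0947 0 0 0 0;-0.0968 0 0.1007 0 0 0 0' | python3 steer.py; python3 d.py .538,-.138,.110,.7,0
python3 - <<'E'
from rig import bot, vision, hand_in
import cv2,numpy as np
a=vision.capture("scene")["color"][90:290,250:450,::-1]; b=vision.capture("top")["color"][130:290,310:470,::-1]
b=cv2.resize(cv2.convertScaleAbs(b,alpha=1.5),(400,400),interpolation=2)
cv2.imwrite("pics/s5.png",np.hstack([cv2.resize(a,(400,400),interpolation=2),b]))
E
```

```text
time_s: 15.9
position: [0.5425, -0.1391, 0.1199]
tcp_rot: [[1.0, 0.011, -0.002], [0.011, -1.0, 0.0], [-0.002, -0.0, -1.0]]
force: [0.6, 0.9, 0.5]
opening: 0.006
grasp_force: 0.3
[ 0.538 -0.138  0.11 ] -> [-0.0044 -0.0012  0.0099] [-0.03  0.13 -0.08]
```

View pics/s5.png

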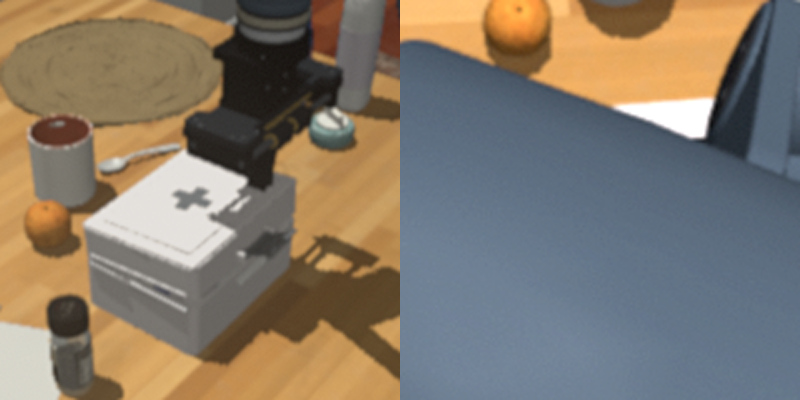

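The lid is nearly shut, with the fingertip on its top near the front. The clip sticks out of the front at about (265,243) in the crop. Pressing down the last bit.

In the tool's units: 0.013 m / 0.75 = 0.0173, 0.0115 m / 0.75 = 0.0153.

```bash
echo '-0.0027 0 0.0053 0 0 0 0;-0.004 0 0.0093 0 0 0 0;-0.0053 0 0.0133 0 0 0 0;-0.0053 0 0.0153 0 0 0 0;-0.0053 0 0.0173 0 0 0 0;-0.0053 0 0.0173 0 0 0 0;-0.0053 0 0.0173 0 0 0 0' | python3 steer.py
```

```text
time_s: 16.7
position: [0.5391, -0.1396, 0.1102]
tcp_rot: [[1.0, 0.011, -0.0], [0.011, -1.0, -0.001], [-0.0, 0.001, -1.0]]
force: [-3.8, 1.5, 18.6]
opening: 0.008
grasp_force: 9.2
```

The tip stopped at z=0.110 m with 18.6 N, which matches the lid's shut height. Now I'll lift off, back away and lean 40° for the clip.

In the tool's units: -0.15 m / 0.75 = -0.2, -0.11 m / 0.75 = -0.1467, 40 degrees / 45 = 0.8889.

```bash
echo '0 0 -0.0533 0 0 0 0;0 0 -0.12 0 0 0 0;-0.04 0 -0.1733 0 0 0 0;-0.0933 -0.0267 -0.2 0 0 0 0;-0.1467 -0.0533 -0.2 0 0 0 0;-0.16 -0.0747 -0.2 0 0 0 0;-0.16 -0.0747 -0.2 0 0.1778 0 0;-0.16 -0.0747 -0.2 0 0.3556 0 0;-0.16 -0.0747 -0.2 0 0.5333 0 0;-0.16 -0.0747 -0.2 0 0.7111 0 0;-0.16 -0.0747 -0.2 0 0.8889 0 0;-0.16 -0.0747 -0.2 0 0.8889 0 0;-0.16 -0.0747 -0.2 0 0.8889 0 0;-0.16 -0.0747 -0.2 0 0.8889 0 0;-0.16 -0.0747 -0.2 0 0.8889 0 0;-0.16 -0.0747 -0.2 0 0.8889 0 0' | python3 steer.py; python3 -c "
from rig import bot, vision, hand_in;print(bot.read_state()['joint_positions'])"; python3 d.py .42,-.082,.25,.7,40 .45,-.082,.18,.7,40
```

```text
time_s: 18.3
position: [0.4187, -0.0851, 0.2577]
tcp_rot: [[0.767, 0.011, 0.641], [0.009, -1.0, 0.007], [0.641, 0.0, -0.767]]
force: [0.6, 0.3, 0.3]
opening: 0.007
grasp_force: 0.0
[-49.00510407   3.68212084 134.80185198  67.98360528  31.79022637
 -16.63947835]
[ 0.42  -0.082  0.25 ] -> [-0.0039 -0.0031  0.0068] [ 0.06  0.12 -0.04]
[ 0.45  -0.082  0.18 ] -> [-0.0258 -0.0028  0.0797] [ 0.06  0.12 -0.04]
```

In the tool's units: 0.08 m / 0.75 = 0.1067, 0.04 m / 0.75 = 0.0533.

```bash
echo '-0.0173 -0.004 0.0533 0 0 0 0;-0.0347 -0.004 0.1067 0 0 0 0;-0.0347 -0.004 0.1067 0 0 0 0;-0.0347 -0.004 0.1067 0 0 0 0' | python3 steer.py; python3 d.py .475,-.082,.13,.7,40 .477,-.082,.091,.7,40 .4746,-.082,.0765,.7,40 .4758,-.082,.063,.7,40 .479,-.082,.0473,.7,40 .4927,-.082,.0429,.7,40 .498,-.082,.0429,.7,40; python3 -c "
from rig import bot, vision, hand_in;print(bot.read_state()['joint_positions'])"
```

```text
time_s: 18.7
position: [0.4507, -0.0817, 0.178]
tcp_rot: [[0.768, 0.012, 0.64], [0.009, -1.0, 0.008], [0.64, -0.0, -0.768]]
force: [0.6, -0.5, -0.8]
opening: 0.004
grasp_force: 0.0
[ 0.475 -0.082  0.13 ] -> [-0.012   0.0006  0.0524] [ 0.02  0.2  -0.03]
[ 0.477 -0.082  0.091] -> [-0.0355  0.0006  0.0837] [ 0.02  0.2  -0.03]
[ 0.475 -0.082  0.076] -> [-0.0466  0.0006  0.0933] [ 0.02  0.2  -0.03]
[ 0.476 -0.082  0.063] -> [-0.0543  0.0006  0.1044] [ 0.02  0.2  -0.03]
[ 0.479 -0.082  0.047] -> [-0.0619  0.0007  0.1185] [ 0.02  0.2  -0.03]
[ 0.493 -0.082  0.043] -> [-0.0542  0.0008  0.1307] [ 0.02  0.2  -0.03]
[ 0.498 -0.082  0.043] -> [-0.0501  0.0009  0.1341] [ 0.02  0.2  -0.03]
[-42.62266156  21.88114691 138.29538028 112.0408593   28.26704274
 -60.57612093]
```

In the tool's units: 0.1044 m / 0.75 = 0.1392, 0.099 m / 0.75 = 0.132.

```bash
echo '-0.008 0 0.0347 0 0 0 0;-0.016 0 0.0693 0 0 0 0;-0.032 0 0.0907 0 0 0 0;-0.0473 0 0.1116 0 0 0 0;-0.0547 0 0.118 0 0 0 0;-0.0621 0 0.1244 0 0 0 0;-0.0673 0 0.132 0 0 0 0;-0.0724 0 0.1392 0 0 0 0;-0.0724 0 0.1392 0 0 0 0' | python3 steer.py; python3 d.py .4758,-.082,.063,.7,40 .479,-.082,.0473,.7,40 .4927,-.082,.0429,.7,40 .498,-.082,.0429,.7,40; python3 -c "
from rig import bot, vision, hand_in;print(bot.read_state()['joint_positions'])"
```

```text
time_s: 19.6
position: [0.4754, -0.0812, 0.0637]
tcp_rot: [[0.768, 0.011, 0.641], [0.008, -1.0, 0.008], [0.641, -0.001, -0.768]]
force: [0.2, -0.2, -0.7]
opening: 0.003
grasp_force: 0.0
[ 0.476 -0.082  0.063] -> [-0.0001  0.0009  0.0008] [ 0.01  0.16 -0.06]
[ 0.479 -0.082  0.047] -> [-0.0077  0.0009  0.0149] [ 0.01  0.16 -0.06]
[ 0.493 -0.082  0.043] -> [-0.      0.0011  0.027 ] [ 0.01  0.16 -0.06]
[ 0.498 -0.082  0.043] -> [0.0041 0.0011 0.0304] [ 0.01  0.16 -0.06]
[-38.97054266  47.38107675 139.88510225 145.11601263  45.62894961
 -96.4375053 ]
```

Joint 3 is nearly at its limit, so I'll reduce the lean to 25°, which moves the wrist outward, before going on.

In the tool's units: -15 degrees / 45 = -0.3333.

```bash
echo '0 0 0 0 -0.0889 0 0;0 0 0 0 -0.1778 0 0;0 0 0 0 -0.2667 0 0;0 0 0 0 -0.3333 0 0;0 0 0 0 -0.3333 0 0' | python3 steer.py; python3 d.py .479,-.082,.0473,.7,25 .4914,-.082,.045,.7,25 .4975,-.082,.045,.7,25; python3 -c "
from rig import bot, vision, hand_in;print(bot.read_state()['joint_positions'])"
```

```text
time_s: 20.1
position: [0.4769, -0.0816, 0.0663]
tcp_rot: [[0.906, 0.013, 0.424], [0.013, -1.0, 0.002], [0.424, 0.004, -0.906]]
force: [-1.0, -0.2, 0.2]
opening: 0.004
grasp_force: 0.0
[ 0.479 -0.082  0.047] -> [-0.0061  0.0003  0.0181] [ 0.17 -0.06  0.12]
[ 0.491 -0.082  0.045] -> [0.0042 0.0005 0.0254] [ 0.17 -0.06  0.12]
[ 0.498 -0.082  0.045] -> [0.0097 0.0005 0.028 ] [ 0.17 -0.06  0.12]
[-31.44043545  35.83246255 128.60643821 115.02535088  14.2368955
 -55.46194809]
```

In the tool's units: 0.0254 m / 0.75 = 0.0339, 0.023 m / 0.75 = 0.0307.

```bash
echo '-0.004 0 0.012 0 0 0 0;-0.008 0 0.024 0 0 0 0;-0.004 0 0.0273 0 0 0 0;0.0007 0 0.0307 0 0 0 0;0.0056 0 0.0339 0 0 0 0;0.0056 0 0.0339 0 0 0 0' | python3 steer.py; python3 d.py .4914,-.082,.045,.7,25 .4975,-.082,.045,.7,25
```

```text
time_s: 20.7
position: [0.4876, -0.0806, 0.0431]
tcp_rot: [[0.909, 0.011, 0.416], [0.01, -1.0, 0.004], [0.417, 0.001, -0.909]]
force: [-3.9, -1.1, -1.1]
opening: 0.005
grasp_force: 1.7
[ 0.491 -0.082  0.045] -> [ 0.0042  0.0014 -0.0002] [ 0.07  0.39 -0.06]
[ 0.498 -0.082  0.045] -> [0.0097 0.0015 0.0024] [ 0.07  0.39 -0.06]
```

In the tool's units: 0.0055 m / 0.75 = 0.0073, 0.004 m / 0.75 = 0.0053.

```bash
echo '0.0027 0 0.0013 0 0 0 0;0.0053 0 0.0027 0 0 0 0;0.0073 0 0.0033 0 0 0 0;0.0073 0 0.0033 0 0 0 0' | python3 steer.py; echo '0.002 0 0.0009 0 0 0 0;0.004 0 0.0019 0 0 0 0;0.004 0 0.0019 0 0 0 0' | python3 steer.py
```

```text
time_s: 21.1
position: [0.4906, -0.0804, 0.0427]
tcp_rot: [[0.911, 0.009, 0.411], [0.009, -1.0, 0.003], [0.411, 0.001, -0.911]]
force: [-11.8, -2.6, 6.3]
opening: 0.006
grasp_force: 7.1
time_s: 21.4
position: [0.491, -0.0802, 0.0425]
tcp_rot: [[0.914, 0.007, 0.407], [0.007, -1.0, 0.002], [0.407, 0.001, -0.914]]
force: [-19.0, -4.4, 13.4]
opening: 0.004
grasp_force: 11.6
```

In the tool's units: 0.003 m / 0.75 = 0.004, 0.0015 m / 0.75 = 0.002.

```bash
echo '0.002 0 0.0009 0 0 0 0;0.004 0 0.0019 0 0 0 0;0.004 0 0.0019 0 0 0 0' | python3 steer.py; echo '-0.0267 0 -0.0133 0 0 0 0;-0.0667 0 -0.04 0 0 0 0;-0.0667 0 -0.1067 0 0 0 0;-0.0667 0 -0.1733 0 0 0 0;-0.0667 0 -0.2133 0 0 0 0;-0.0667 0 -0.2133 0 0 0 0' | python3 steer.py
python3 - <<'E'
from rig import bot, vision, hand_in
import cv2,numpy as np
a=vision.capture("scene")["color"][:,:,::-1]; b=vision.capture("top")["color"][:,:,::-1]
cv2.imwrite("pics/f_full.png",a)
a=cv2.resize(a[150:280,280:410],(400,400),interpolation=2)
b=cv2.resize(cv2.convertScaleAbs(b[160:280,330:450],alpha=1.5),(400,400),interpolation=2)
cv2.imwrite("pics/s6.png",np.hstack([a,b]))
E
```

```text
time_s: 21.7
position: [0.4914, -0.0801, 0.0422]
tcp_rot: [[0.916, 0.006, 0.402], [0.006, -1.0, 0.0], [0.402, 0.002, -0.916]]
force: [-26.1, -5.9, 20.4]
opening: 0.004
grasp_force: 16.3
time_s: 22.3
position: [0.4135, -0.0772, 0.1351]
tcp_rot: [[0.9, 0.02, 0.436], [0.01, -1.0, 0.024], [0.437, -0.017, -0.899]]
force: [-0.3, 0.0, 0.4]
opening: 0.008
grasp_force: 0.0
```

View pics/s6.png

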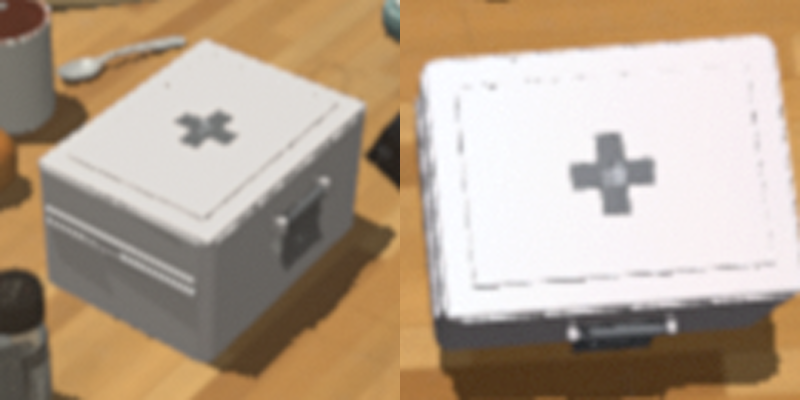

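Both views show the lid flush with the base all round and the clip lying against the front; its lower edge is at about (303,262) in the left crop. I'll check that edge against its expected place.

Run:
```python
from h import *
for z in(.042,):print(plane("scene",(280+300*.325,150+264*.325),z),plane("top",(330+621*.3-400*.3,160+346*.3),z))
```

```text
[ 0.49296206 -0.06654966  0.042     ] [ 0.49602895 -0.08588446  0.042     ]
```

```bash
python3 -c "
from rig import bot, vision, hand_in
print(hand_in())"
```

```text
the job is handed in; nothing more can be done
None
```

The job is handed in at about 22 s of the 67 s allowed: the blue bottle was seen upright in the free bay before closing, the lid is shut and the clip is pressed down to a hard stop; the hand-in returned no verdict.

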